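Look into the lever bin and ease its lid shut

TASK

Let the camera see what is in the bin with the orange lid: press its lever down from above all the way without forcing it, so that the lid stands wide open, and keep it pressed for three seconds. Then ease the lever up slowly, keeping your fingertips on it, so that the lid comes down over a few seconds and closes without slamming, and move clear. Leave the green-lidded bin shut and move nothing else.

Things in the scene. Friction and masses are not known exactly. Their poses are not given: they have to be found in the camera images.
- orange_bin: white bench bin, 100 mm deep, 120 mm wide, 130 mm tall, on a black plinth 4 to 80 mm high (varies), fixed, with a grey case each side, lid orange. Origin: level with the bin's underside (plinth top), straight below the pad at rest, 136 mm before the bin's centre; x axis: from the lever side to the bin's back; z up. Used vials lie inside. The bins may swap places.
- orange_bin_lever: wire yoke lever from the side cases to an orange ribbed pad before the bin (34 mm fore and aft x 44 wide x 8 thick). Origin: middle of its pivot line, 126 mm behind the bin's origin, 98 mm above it, parallel to the bin's y. The arms slope up to the pad by 0.21 rad at rest, down by 0.21 rad fully pressed (end stops; 50 N is too much). It pushes up with about 2 N; let go, the lid slams.
- orange_bin_pad (a point): centre of the top face of the orange pad, 130 mm from the pivot line, 133 mm above the bin's underside at rest and 79 mm fully pressed; it moves almost straight down and comes back up by itself. The lid's front edge is 77 mm behind it.
- orange_bin_lid (a joint): opening angle of the orange lid (110 x 124 x 6 mm, hinged on the bin's back rim, 132 mm above its underside): 0 closed, 1.15 rad wide open, lever fully down. A linkage turns the lid 2.74 times as far as the lever; 1.15 rad is 54 mm of pad travel.
- green_bin: white bench bin, 100 mm deep, 120 mm wide, 130 mm tall, on a black plinth 4 to 80 mm high (varies), fixed, with a grey case each side, lid green. Origin: level with the bin's underside (plinth top), straight below the pad at rest, 136 mm before the bin's centre; x axis: from the lever side to the bin's back; z up. Same shape as the orange bin, with a green pad; not part of the job.
- green_bin_lid (a joint): opening angle of the green lid: 0 closed, 1.15 rad wide open; it is closed and stays so.
- green_vial: small clear vial with a green cap, 16 mm across, 48 mm tall, standing loose; origin: centre of its foot
- blue_vial: small clear vial with a blue cap, 16 mm across, 48 mm tall, standing loose; origin: centre of its foot
- small_bottle: small brown bottle with a black cap, 44 mm across, 85 mm tall, standing loose; origin: centre of its foot
- timer: white bench timer with three keys, 60 x 62 x 18 mm, lying loose; origin: centre of its underside
- tape_roll: roll of cream labelling tape lying flat, 75 mm across, 22 mm tall, loose; origin: centre of its underside
- marker: white felt marker with a red cap, 132 mm long, 14 mm thick, lying loose along its y axis; origin: centre of its underside

How it is judged:
By the outcome, as a careful person would: the job done as asked, in the order asked, and still so for the second after the job is handed in, with the robot touching nothing.
It also fails if it takes over 42 s, if anything falls off the work surface, if the arm or the gripper's body presses on something with over 40 N, if the wrist force passes 120 N, or if a joint passes its speed limit or range.

ROBOT

A 7-joint arm with a two-finger parallel gripper is mounted at the origin on a cart in front of the work surface, level with it; the furniture and walls round the work are solid. World frame = base frame: x ahead of the robot, y to its left, z up, the work surface at z = 0. Lengths are in m, angles in rad, forces in N, time in s.
With the tool pointing down it reaches from about 0.4 to 0.85 m from the base axis. Payload 4.5 kg.
Tool frame: the origin (TCP) lies midway between the tips of the shut fingers; the grasp point (between the pads) lies 19 mm behind it; z points along the fingers, y is the line along which they close (so a half turn about z gives the same grasp; the last joint's range is limited). The gripper opens to 88 mm and grips with 3 to 60 N. Pads are 18 mm wide; open, the fingers measure 123 mm over their backs; the gripper's body (75 mm by 187 mm) begins 45 mm behind the grasp point.
Start: joints at [-1.248, 0.689, -0.195, 1.565, 0.157, 0.902, -0.215], TCP at [0.178, 0.599, 0.239] pointing down, gripper open.
Joint ranges: [-3.01, 3.01], [-0.46, 2.08], [-1.47, 1.51], [0.13, 2.56], [-1, 4.14], [0.04, 2.09], [-2.66, 2.66]. Speed limits (rad/s): [2.57, 2.57, 3.14, 3.14, 3.14, 3.14, 3.14].

INTERFACE

Orientations are given as a unit quaternion [x, y, z, w].
In Python, from plant import r gives the robot as it stands.
- The arm moves only by the tool carry_out, never from a script. Its argument "plan" is a list of rows, each an object with "rot": the turn, a rotation vector about the tool's x, y, z in rad, a list of three; "xyz": the shift along the tool's x, y, z in m, a list of three; "grip": the closure in counts, from 0 (fully open) to 255 (shut). In form: [{"rot": [wx, wy, wz], "xyz": [dx, dy, dz], "grip": grip}, ...]. A call has 1 to 8 rows; each row is the pose to reach, as a shift and turn from the pose commanded when the call began, along the tool's axes at that moment; what a row does not reach only later rows make up. A row lasts 1/12 s, in which the tool goes at most 41.7 mm and 7.16 degrees, less where a joint would pass 70% of its speed; a pose out of reach is approached as far as the arm can. A call with a gripper value outside its range is refused whole. The fingers move at their own pace and stop on an object; "squeeze" is the grip in N (left out, the last holds). Time passes only in rows, so rows that repeat a pose let the fingers close. It gives the time, the measured TCP pose, the force, the opening and the grip force at its end, in the units of the state.
- r.get_state(): the state, without advancing time (a new reading comes with each control period).
- r.snapshot(name): name is "side" or "top"; returns the picture (480x640x3 uint8, red, green, blue); there is no depth.
- r.camera_params(name): a dict with "fx", "fy", "cx", "cy" (pixels), "distortion" ([k1, k2, p1, p2, k3] as OpenCV has them; the pictures are not rectified), "position" and "attitude" of the camera in the world. Camera axes: x right, y down, z forward; pixel columns grow to the right and rows downward; lengths in m; the calibration is good to about 2 mm. A picture is of the moment at which its call begins. camera_params takes no time and is no camera call.
- r.finish_job(): hands the job in; it is judged then, once.
The state is a dict: "clock": time; "q": joint angles; "qd": joint speeds; "joint_torque": joint torques, N m; "tool_pos": TCP position; "eef_rot": TCP orientation; "contact_force": force on the tool from outside, world axes, zero at the start; "moment": the same for the moment, N m; "opening": opening from 0.0 (shut) to 1.0 (fully open); "finger_force": force on a finger pad.
Only numpy, scipy, OpenCV 4.12 (cv2) and the standard library are available. Lean on these libraries where they do the work, as an engineer would, in place of code of your own. Each camera call takes 0.05 s, during which the arm holds its last target. There are 200 camera calls.

## Working session

There is one attempt and no reset: what is moved stays moved. The work goes in short steps, Python scripts to look and compute and a tool call to move; the robot and the scene stay as the last step left them, time stands still between calls to the robot, and variables do not carry over. Pictures are saved under pics/ and viewed, at most 10 in all, crops included, and the job is handed in when it is done.

Besides the shell and the picture viewer there is one more tool, called after "Emit:" by a JSON object that holds its "op" and its "data", one argument or row to a line. carry_out: Moves the arm, as the interface text tells. Its arguments: {"type":"object","properties":{"plan":{"type":"array"},"squeeze":{"type":"number"}},"required":["plan"]}

```bash
mkdir -p pics; python3 - <<'E'
from plant import r
import cv2
s=r.get_state();print({k:s[k] for k in('clock','tool_pos','eef_rot','contact_force','opening')})
for n in('side','top'):
    cv2.imwrite(f'pics/{n}0.png',r.snapshot(n)[:,:,::-1]);print(n,r.camera_params(n))
E
```

```text
{'clock': 0.0, 'tool_pos': array([0.17786287, 0.59848931, 0.23791906]), 'eef_rot': array([ 1.43865948e-01,  9.89596757e-01, -9.18188441e-04, -6.95476695e-05]), 'contact_force': array([-1.16102388,  0.39122532, -1.20439464]), 'opening': 0.9967879803760483}
side {'fx': 496.40870578752555, 'fy': 496.40870578752555, 'cx': 317.1157736497678, 'cy': 236.75067061314917, 'distortion': array([0.02129475, 0.        , 0.        , 0.        , 0.        ]), 'position': array([-0.04160299, -0.78402214,  0.67132152]), 'attitude': array([ 0.80868489, -0.2371266 ,  0.14183083, -0.51931082])}
top {'fx': 585.0917317619882, 'fy': 585.0917317619882, 'cx': 312.7671087038212, 'cy': 246.5850356310047, 'distortion': array([-0.09132688,  0.        ,  0.        ,  0.        ,  0.        ]), 'position': array([0.4260986 , 0.17588547, 1.66929209]), 'attitude': array([ 0.71599299, -0.69742349,  0.02706663, -0.01489675])}
```

View pics/side0.png

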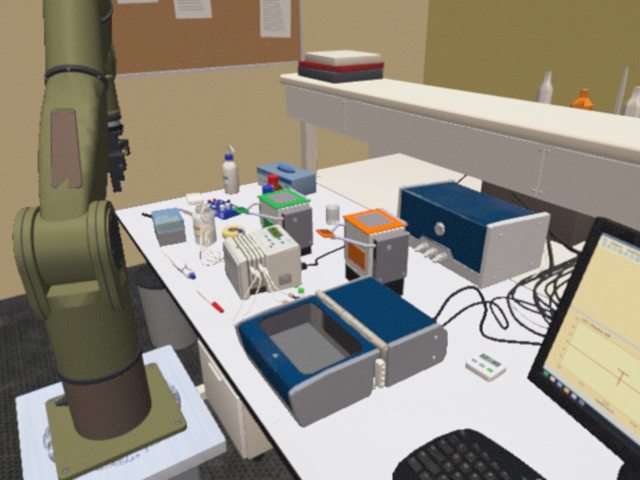

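View pics/top0.png

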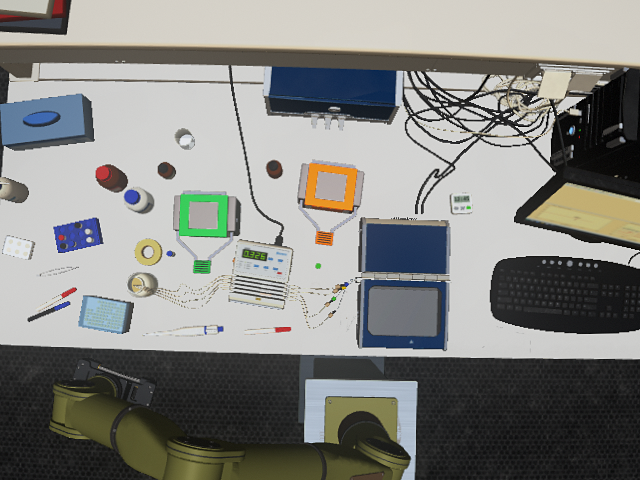

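The top view shows the orange pad at about (324,239) with its bin behind it at (331,187). The green bin is to the left. In the side view the orange pad is at about (326,233). I'll enlarge both.

```bash
python3 - <<'E'
import cv2,numpy as np
a=cv2.imread('pics/top0.png')[150:260,285:375];b=cv2.imread('pics/side0.png')[200:300,305:415]
a=cv2.resize(a,None,fx=4,fy=4,interpolation=2)
b=cv2.resize(b,None,fx=4,fy=4,interpolation=2)
b=cv2.copyMakeBorder(b,0,40,0,0,0);cv2.imwrite('pics/z.png',np.hstack([a,b]))
E
cat > h.py <<'E'
import cv2,numpy as np
from scipy.spatial.transform import Rotation as R
from scipy.optimize import least_squares
from plant import r
def cam(n):
    c=r.camera_params(n);K=np.array([[c['fx'],0,c['cx']],[0,c['fy'],c['cy']],[0,0,1]])
    return K,c['distortion'],np.array(c['position']),R.from_quat(c['attitude'])
def proj(n,P):
    K,d,p,A=cam(n);Rt=A.inv().as_matrix()
    return cv2.projectPoints(np.atleast_2d(P).astype(float),cv2.Rodrigues(Rt)[0],-Rt@p,K,d)[0][:,0]
def cent(n,box,m):
    im=r.snapshot(n) if isinstance(n,str) else n
    return im
E
```

```text
(no output)
```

View pics/z.png

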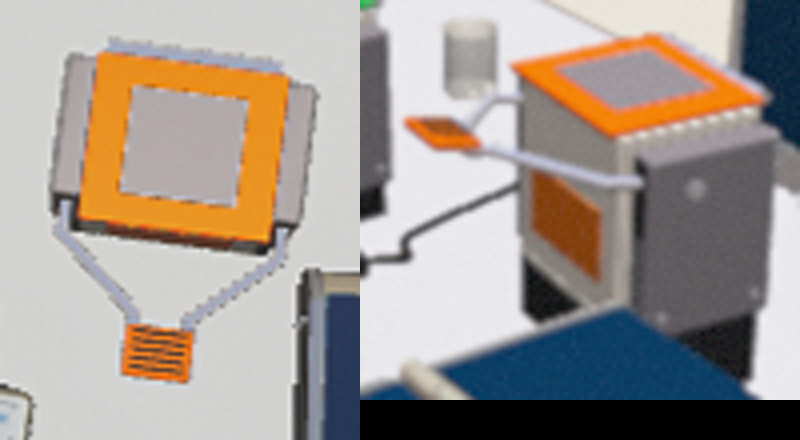

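```bash
cat > fit.py <<'E'
from h import *
t=np.array([[79,220],[270,242],[287,72],[100,53],[122,375],[187,381],[193,332],[127,325]])/4+[285,150]
s=np.array([[152,66],[252,137],[408,100],[295,35],[45,117],[66,145],[120,149],[100,122]])/4+[305,200]
L=[[76,62,137],[76,-62,137],[186,-62,137],[186,62,137]]
c,q=np.cos(.21)*17,np.sin(.21)*17
P=[[-c,22,133+q],[-c,-22,133+q],[c,-22,133-q],[c,22,133-q]]
M=np.array(L+P)/1e3
def T(v): return R.from_euler('z',v[3]).apply(M)+v[:3]
def f(v): return np.r_[proj('top',T(v))-t,proj('side',T(v))-s].ravel()
o=least_squares(f,[.5,.15,.05,0],loss='soft_l1');v=o.x
print(v.round(4));print(f(v).reshape(-1,2).round(1).tolist())
# pad triangulated freely
for idx in(slice(4,8),slice(0,4)):
    g=lambda p:np.r_[proj('top',p)[0]-t[idx].mean(0),proj('side',p)[0]-s[idx].mean(0)]
    w=least_squares(g,v[:3]);print('free',w.x.round(4),g(w.x).round(2),T(v)[idx].mean(0).round(4))
st=r.get_state();A=R.from_quat(st['eef_rot']);print(A.as_matrix().round(3))
print('pad rest',v[:3]+[0,0,.133])
E
python3 fit.py
```

```text
[ 0.5393  0.1214  0.0497 -0.1016]
[[-0.3, -0.4], [0.2, 0.4], [1.1, 0.7], [-0.0, -0.8], [-0.1, -1.2], [0.8, -0.5], [0.8, -0.9], [0.3, -1.4], [-2.1, 0.2], [-1.5, 0.4], [-1.5, 0.6], [-1.0, 0.2], [-1.2, 0.3], [1.9, 0.1], [1.0, -1.0], [-2.6, -0.9]]
free [0.5383 0.1216 0.1816] [ 0.36 -0.59 -0.64  0.07] [0.5393 0.1214 0.1827]
free [0.6715 0.1073 0.1859] [ 0.58 -0.8  -0.94  0.14] [0.6696 0.1081 0.1867]
[[-0.959  0.285 -0.   ]
 [ 0.285  0.959 -0.002]
 [-0.    -0.002 -1.   ]]
pad rest [0.53927768 0.12140542 0.1826707 ]
```

The orange pad sits at about (0.539, 0.121, 0.182), with the bin yaw near -0.10. The free triangulation of both the pad and the lid agrees with the model to about 1–2 mm. I'll rise, shut the fingers and travel over.

Emit:
{"op": "carry_out", "data": {
  "plan": [
    {"rot": [0, 0, 0], "xyz": [0, 0, -0.04], "grip": 255},
    {"rot": [0, 0, 0], "xyz": [0, 0, -0.08], "grip": 255},
    {"rot": [0, 0, -0.05], "xyz": [-0.03, -0.022, -0.08], "grip": 255},
    {"rot": [0, 0, -0.1], "xyz": [-0.06, -0.044, -0.08], "grip": 255},
    {"rot": [0, 0, -0.15], "xyz": [-0.09, -0.066, -0.08], "grip": 255},
    {"rot": [0, 0, -0.188], "xyz": [-0.12, -0.088, -0.08], "grip": 255},
    {"rot": [0, 0, -0.188], "xyz": [-0.15, -0.11, -0.08], "grip": 255},
    {"rot": [0, 0, -0.188], "xyz": [-0.18, -0.132, -0.08], "grip": 255}
  ]
}}

```text
clock: 0.77
tool_pos: [0.3136, 0.4195, 0.3185]
eef_rot: [0.05, 0.999, -0.0, -0.0]
contact_force: [1.4, 0.1, 0.2]
opening: 0.414
finger_force: 0.0
```

```bash
cat > go.py <<'E'
from h import *
s=r.get_state();A=R.from_quat(s['eef_rot'])
print(s['clock'],s['tool_pos'].round(4),A.as_matrix().round(3).tolist(),s['contact_force'].round(1),s['q'].round(2),s['opening'])
for z in(.32,.22): print('tool shift',A.inv().apply(np.array([.539,.121,z])-s['tool_pos']).round(4), 'rot',(R.from_matrix(A.inv().as_matrix()@np.array([[-np.cos(-.1016),-np.sin(-.1016),0],[-np.sin(-.1016),np.cos(-.1016),0],[0,0,-1]]).T.T)).as_rotvec().round(3))
E
python3 go.py
```

```text
0.7667 [0.3136 0.4195 0.3185] [[-0.995, 0.1, -0.0], [0.1, 0.995, -0.001], [0.0, -0.001, -1.0]] [1.4 0.1 0.2] [-0.84  0.46 -0.27  1.76  0.15  0.94  0.3 ] 0.41387484465252394
tool shift [-0.2542 -0.2743 -0.0014] rot [-0.001 -0.     0.001]
tool shift [-0.2542 -0.2743  0.0986] rot [-0.001 -0.     0.001]
```

Emit:
{"op": "carry_out", "data": {
  "plan": [
    {"rot": [0, 0, 0], "xyz": [-0.027, -0.029, 0], "grip": 255},
    {"rot": [0, 0, 0], "xyz": [-0.054, -0.058, 0], "grip": 255},
    {"rot": [0, 0, 0], "xyz": [-0.081, -0.087, 0], "grip": 255},
    {"rot": [0, 0, 0], "xyz": [-0.108, -0.116, 0], "grip": 255},
    {"rot": [0, 0, 0], "xyz": [-0.135, -0.145, 0], "grip": 255},
    {"rot": [0, 0, 0], "xyz": [-0.162, -0.174, 0], "grip": 255},
    {"rot": [0, 0, 0], "xyz": [-0.187, -0.201, 0], "grip": 255},
    {"rot": [0, 0, 0], "xyz": [-0.205, -0.221, 0], "grip": 255}
  ]
}}

```text
clock: 1.43
tool_pos: [0.4964, 0.1769, 0.3184]
eef_rot: [0.052, 0.999, -0.001, 0.0]
contact_force: [-0.1, -0.9, -0.4]
opening: 0.003
finger_force: 0.0
```

```bash
python3 go.py
```

```text
1.4333 [0.4964 0.1769 0.3184] [[-0.995, 0.104, 0.0], [0.104, 0.995, -0.002], [-0.0, -0.002, -1.0]] [-0.1 -0.9 -0.4] [-0.27  0.47 -0.25  1.75  0.14  0.94  0.89] 0.0026344353063816575
tool shift [-0.0482 -0.0512 -0.0015] rot [-0.002  0.    -0.003]
tool shift [-0.0482 -0.051   0.0985] rot [-0.002  0.    -0.003]
```

Emit:
{"op": "carry_out", "data": {
  "plan": [
    {"rot": [0, 0, 0], "xyz": [-0.02, -0.021, 0], "grip": 255},
    {"rot": [0, 0, 0], "xyz": [-0.038, -0.04, 0.01], "grip": 255},
    {"rot": [0, 0, 0], "xyz": [-0.048, -0.051, 0.03], "grip": 255},
    {"rot": [0, 0, 0], "xyz": [-0.048, -0.051, 0.055], "grip": 255},
    {"rot": [0, 0, 0], "xyz": [-0.048, -0.051, 0.08], "grip": 255},
    {"rot": [0, 0, 0], "xyz": [-0.048, -0.051, 0.1], "grip": 255},
    {"rot": [0, 0, 0], "xyz": [-0.048, -0.051, 0.11], "grip": 255},
    {"rot": [0, 0, 0], "xyz": [-0.048, -0.051, 0.11], "grip": 255}
  ]
}}

```text
clock: 2.1
tool_pos: [0.5357, 0.1248, 0.2065]
eef_rot: [0.05, 0.999, -0.001, -0.002]
contact_force: [0.6, -0.5, -0.2]
opening: 0.004
finger_force: 0.0
```

```bash
python3 go.py; python3 - <<'E'
from plant import r
import cv2,numpy as np
a=cv2.resize(r.snapshot('top')[150:260,265:375],None,fx=3.6,fy=3.6)
b=cv2.resize(r.snapshot('side')[190:300,290:400],None,fx=3.6,fy=3.6)
cv2.imwrite('pics/above.png',np.hstack([a,b])[:,:,::-1])
E
```

```text
2.1 [0.5357 0.1248 0.2065] [[-0.995, 0.1, -0.005], [0.1, 0.995, -0.001], [0.005, -0.002, -1.0]] [ 0.6 -0.5 -0.2] [-0.18  0.64 -0.21  1.82  0.19  0.71  0.97] 0.0043182533618364325
tool shift [-0.0031 -0.0037 -0.1135] rot [-0.002 -0.005  0.001]
tool shift [-0.0036 -0.0035 -0.0135] rot [-0.002 -0.005  0.001]
```

View pics/above.png

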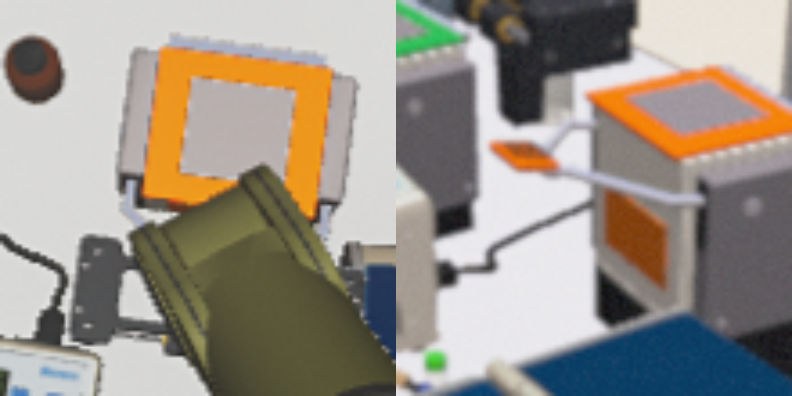

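The fingertips are directly over the orange pad. I'll go down slowly, watching the force.

Emit:
{"op": "carry_out", "data": {
  "plan": [
    {"rot": [0, 0, 0], "xyz": [-0.002, -0.003, 0.005], "grip": 255},
    {"rot": [0, 0, 0], "xyz": [-0.003, -0.003, 0.01], "grip": 255},
    {"rot": [0, 0, 0], "xyz": [-0.003, -0.003, 0.014], "grip": 255},
    {"rot": [0, 0, 0], "xyz": [-0.003, -0.003, 0.018], "grip": 255},
    {"rot": [0, 0, 0], "xyz": [-0.003, -0.003, 0.022], "grip": 255},
    {"rot": [0, 0, 0], "xyz": [-0.003, -0.003, 0.026], "grip": 255},
    {"rot": [0, 0, 0], "xyz": [-0.003, -0.003, 0.03], "grip": 255},
    {"rot": [0, 0, 0], "xyz": [-0.003, -0.003, 0.034], "grip": 255}
  ]
}}

```text
clock: 2.87
tool_pos: [0.5397, 0.1222, 0.1744]
eef_rot: [0.05, 0.999, 0.0, -0.0]
contact_force: [-1.6, -0.7, 2.6]
opening: -0.003
finger_force: 1.1
```

```bash
python3 go.py
```

```text
2.8667 [0.5397 0.1222 0.1744] [[-0.995, 0.1, -0.0], [0.1, 0.995, 0.0], [0.0, 0.0, -1.0]] [-1.6 -0.7  2.6] [-0.19  0.69 -0.2   1.85  0.21  0.63  0.96] -0.002649289721353238
tool shift [ 0.0006 -0.0012 -0.1456] rot [ 0.    -0.     0.001]
tool shift [ 0.0006 -0.0012 -0.0456] rot [ 0.    -0.     0.001]
```

Emit:
{"op": "carry_out", "data": {
  "plan": [
    {"rot": [0, 0, 0], "xyz": [0, 0, 0.004], "grip": 255},
    {"rot": [0, 0, 0], "xyz": [0, 0, 0.008], "grip": 255},
    {"rot": [0, 0, 0], "xyz": [0, 0, 0.012], "grip": 255},
    {"rot": [0, 0, 0], "xyz": [0, 0, 0.016], "grip": 255},
    {"rot": [0, 0, 0], "xyz": [0, 0, 0.02], "grip": 255},
    {"rot": [0, 0, 0], "xyz": [0, 0, 0.024], "grip": 255},
    {"rot": [0, 0, 0], "xyz": [0, 0, 0.028], "grip": 255},
    {"rot": [0, 0, 0], "xyz": [0, 0, 0.032], "grip": 255}
  ]
}}

```text
clock: 3.53
tool_pos: [0.5401, 0.122, 0.1423]
eef_rot: [0.05, 0.999, 0.0, 0.0]
contact_force: [-1.1, 0.4, 2.6]
opening: 0.007
finger_force: 1.3
```

Emit:
{"op": "carry_out", "data": {
  "plan": [
    {"rot": [0, 0, 0], "xyz": [0, 0, 0.002], "grip": 255},
    {"rot": [0, 0, 0], "xyz": [0, 0, 0.004], "grip": 255},
    {"rot": [0, 0, 0], "xyz": [0, 0, 0.006], "grip": 255},
    {"rot": [0, 0, 0], "xyz": [0, 0, 0.008], "grip": 255},
    {"rot": [0, 0, 0], "xyz": [0, 0, 0.009], "grip": 255}
  ]
}}

```text
clock: 3.95
tool_pos: [0.5409, 0.122, 0.1356]
eef_rot: [0.051, 0.999, 0.0, 0.001]
contact_force: [-5.6, -2.2, 26.2]
opening: 0.007
finger_force: 13.3
```

```bash
python3 go.py; python3 - <<'E'
from plant import r
import cv2,numpy as np
b=cv2.resize(r.snapshot('side')[140:300,290:450],None,fx=3.6,fy=3.6,interpolation=2)
cv2.imwrite('pics/down.png',b[:,:,::-1])
E
```

```text
3.95 [0.5409 0.122  0.1356] [[-0.995, 0.101, 0.002], [0.101, 0.995, 0.0], [-0.002, 0.0, -1.0]] [-5.6 -2.2 26.2] [-0.2   0.75 -0.17  1.88  0.23  0.54  0.94] 0.0074744007567547135
tool shift [ 0.0013 -0.0011 -0.1844] rot [0.    0.002 0.   ]
tool shift [ 0.0015 -0.0012 -0.0844] rot [0.    0.002 0.   ]
```

View pics/down.png

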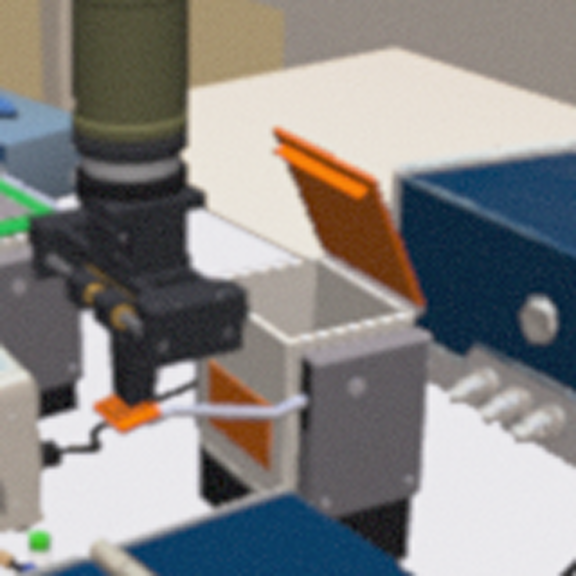

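```bash
python3 - <<'E'
from h import *
v=np.array([.5393,.1214,.0497])
for a in(.9,1.0,1.05,1.1,1.15):
    M=[[.186-.11*np.cos(a)-.006*np.sin(a)*k,y,.132+.11*np.sin(a)+.006*np.cos(a)*k] for y in(.062,-.062) for k in(0,)]
    print(a,((proj('side',R.from_euler('z',-.1016).apply(M)+v)-[290,140])*3.6).round().tolist())
E
```

```text
0.9 [[236.0, 157.0], [335.0, 212.0]]
1.0 [[248.0, 146.0], [347.0, 200.0]]
1.05 [[254.0, 141.0], [353.0, 195.0]]
1.1 [[260.0, 137.0], [360.0, 190.0]]
1.15 [[266.0, 132.0], [366.0, 185.0]]
```

Emit:
{"op": "carry_out", "data": {
  "plan": [
    {"rot": [0, 0, 0], "xyz": [0, 0, 0], "grip": 255},
    {"rot": [0, 0, 0], "xyz": [0, 0, 0], "grip": 255},
    {"rot": [0, 0, 0], "xyz": [0, 0, 0], "grip": 255},
    {"rot": [0, 0, 0], "xyz": [0, 0, 0], "grip": 255}
  ]
}}

```text
clock: 4.33
tool_pos: [0.5408, 0.122, 0.1358]
eef_rot: [0.051, 0.999, 0.0, 0.001]
contact_force: [-3.9, -1.2, 19.2]
opening: 0.004
finger_force: 9.5
```

The lid is wide open. Its front edge is at (275,130)–(380,187) in the crop, which matches 1.15 rad given the side camera's small bias. The force is steady at 19 N against the stop, so I'll hold here.

Emit:
{"op": "carry_out", "data": {
  "plan": [
    {"rot": [0, 0, 0], "xyz": [0, 0, 0], "grip": 255},
    {"rot": [0, 0, 0], "xyz": [0, 0, 0], "grip": 255},
    {"rot": [0, 0, 0], "xyz": [0, 0, 0], "grip": 255},
    {"rot": [0, 0, 0], "xyz": [0, 0, 0], "grip": 255},
    {"rot": [0, 0, 0], "xyz": [0, 0, 0], "grip": 255},
    {"rot": [0, 0, 0], "xyz": [0, 0, 0], "grip": 255},
    {"rot": [0, 0, 0], "xyz": [0, 0, 0], "grip": 255},
    {"rot": [0, 0, 0], "xyz": [0, 0, 0], "grip": 255}
  ]
}}

```text
clock: 5.0
tool_pos: [0.5409, 0.122, 0.1358]
eef_rot: [0.051, 0.999, 0.0, 0.001]
contact_force: [-4.7, -1.1, 18.2]
opening: 0.003
finger_force: 9.5
```

Emit:
{"op": "carry_out", "data": {
  "plan": [
    {"rot": [0, 0, 0], "xyz": [0, 0, 0], "grip": 255},
    {"rot": [0, 0, 0], "xyz": [0, 0, 0], "grip": 255},
    {"rot": [0, 0, 0], "xyz": [0, 0, 0], "grip": 255},
    {"rot": [0, 0, 0], "xyz": [0, 0, 0], "grip": 255},
    {"rot": [0, 0, 0], "xyz": [0, 0, 0], "grip": 255},
    {"rot": [0, 0, 0], "xyz": [0, 0, 0], "grip": 255},
    {"rot": [0, 0, 0], "xyz": [0, 0, 0], "grip": 255},
    {"rot": [0, 0, 0], "xyz": [0, 0, 0], "grip": 255}
  ]
}}

```text
clock: 5.67
tool_pos: [0.5408, 0.122, 0.1358]
eef_rot: [0.051, 0.999, 0.0, 0.001]
contact_force: [-4.4, -0.6, 19.6]
opening: 0.002
finger_force: 9.5
```

Emit:
{"op": "carry_out", "data": {
  "plan": [
    {"rot": [0, 0, 0], "xyz": [0, 0, 0], "grip": 255},
    {"rot": [0, 0, 0], "xyz": [0, 0, 0], "grip": 255},
    {"rot": [0, 0, 0], "xyz": [0, 0, 0], "grip": 255},
    {"rot": [0, 0, 0], "xyz": [0, 0, 0], "grip": 255},
    {"rot": [0, 0, 0], "xyz": [0, 0, 0], "grip": 255},
    {"rot": [0, 0, 0], "xyz": [0, 0, 0], "grip": 255},
    {"rot": [0, 0, 0], "xyz": [0, 0, 0], "grip": 255},
    {"rot": [0, 0, 0], "xyz": [0, 0, 0], "grip": 255}
  ]
}}

```text
clock: 6.33
tool_pos: [0.5408, 0.122, 0.1358]
eef_rot: [0.051, 0.999, 0.0, 0.001]
contact_force: [-4.7, -1.5, 19.1]
opening: 0.003
finger_force: 9.5
```

Emit:
{"op": "carry_out", "data": {
  "plan": [
    {"rot": [0, 0, 0], "xyz": [0, 0, 0], "grip": 255},
    {"rot": [0, 0, 0], "xyz": [0, 0, 0], "grip": 255},
    {"rot": [0, 0, 0], "xyz": [0, 0, 0], "grip": 255},
    {"rot": [0, 0, 0], "xyz": [0, 0, 0], "grip": 255},
    {"rot": [0, 0, 0], "xyz": [0, 0, 0], "grip": 255},
    {"rot": [0, 0, 0], "xyz": [0, 0, 0], "grip": 255},
    {"rot": [0, 0, 0], "xyz": [0, 0, 0], "grip": 255},
    {"rot": [0, 0, 0], "xyz": [0, 0, 0], "grip": 255}
  ]
}}

```text
clock: 7.0
tool_pos: [0.5408, 0.122, 0.1358]
eef_rot: [0.051, 0.999, 0.0, 0.001]
contact_force: [-4.3, -1.6, 19.0]
opening: 0.002
finger_force: 9.5
```

Emit:
{"op": "carry_out", "data": {
  "plan": [
    {"rot": [0, 0, 0], "xyz": [0, 0, 0], "grip": 255},
    {"rot": [0, 0, 0], "xyz": [0, 0, 0], "grip": 255},
    {"rot": [0, 0, 0], "xyz": [0, 0, 0], "grip": 255},
    {"rot": [0, 0, 0], "xyz": [0, 0, 0], "grip": 255},
    {"rot": [0, 0, 0], "xyz": [0, 0, 0], "grip": 255},
    {"rot": [0, 0, 0], "xyz": [0, 0, 0], "grip": 255}
  ]
}}

```text
clock: 7.5
tool_pos: [0.5408, 0.122, 0.1358]
eef_rot: [0.051, 0.999, 0.0, 0.001]
contact_force: [-4.4, -0.6, 18.3]
opening: 0.004
finger_force: 9.5
```

Held for over 3 s. Now I'll ease up at about 15 mm/s, with the fingertips following the pad.

Emit:
{"op": "carry_out", "data": {
  "plan": [
    {"rot": [0, 0, 0], "xyz": [0, 0, -0.001], "grip": 255},
    {"rot": [0, 0, 0], "xyz": [0, 0, -0.002], "grip": 255},
    {"rot": [0, 0, 0], "xyz": [0, 0, -0.003], "grip": 255},
    {"rot": [0, 0, 0], "xyz": [0, 0, -0.004], "grip": 255},
    {"rot": [0, 0, 0], "xyz": [0, 0, -0.005], "grip": 255},
    {"rot": [0, 0, 0], "xyz": [0, 0, -0.006], "grip": 255},
    {"rot": [0, 0, 0], "xyz": [0, 0, -0.007], "grip": 255},
    {"rot": [0, 0, 0], "xyz": [0, 0, -0.008], "grip": 255}
  ]
}}

```text
clock: 8.17
tool_pos: [0.54, 0.122, 0.1417]
eef_rot: [0.05, 0.999, 0.0, -0.0]
contact_force: [0.4, 0.2, 1.5]
opening: 0.001
finger_force: 0.8
```

Emit:
{"op": "carry_out", "data": {
  "plan": [
    {"rot": [0, 0, 0], "xyz": [0, 0, -0.00125], "grip": 255},
    {"rot": [0, 0, 0], "xyz": [0, 0, -0.0025], "grip": 255},
    {"rot": [0, 0, 0], "xyz": [0, 0, -0.00375], "grip": 255},
    {"rot": [0, 0, 0], "xyz": [0, 0, -0.005], "grip": 255},
    {"rot": [0, 0, 0], "xyz": [0, 0, -0.00625], "grip": 255},
    {"rot": [0, 0, 0], "xyz": [0, 0, -0.0075], "grip": 255},
    {"rot": [0, 0, 0], "xyz": [0, 0, -0.00875], "grip": 255},
    {"rot": [0, 0, 0], "xyz": [0, 0, -0.01], "grip": 255}
  ]
}}

```text
clock: 8.83
tool_pos: [0.5396, 0.122, 0.1517]
eef_rot: [0.05, 0.999, -0.0, -0.0]
contact_force: [-2.3, 0.8, 1.8]
opening: 0.007
finger_force: 0.8
```

Emit:
{"op": "carry_out", "data": {
  "plan": [
    {"rot": [0, 0, 0], "xyz": [0, 0, -0.00125], "grip": 255},
    {"rot": [0, 0, 0], "xyz": [0, 0, -0.0025], "grip": 255},
    {"rot": [0, 0, 0], "xyz": [0, 0, -0.00375], "grip": 255},
    {"rot": [0, 0, 0], "xyz": [0, 0, -0.005], "grip": 255},
    {"rot": [0, 0, 0], "xyz": [0, 0, -0.00625], "grip": 255},
    {"rot": [0, 0, 0], "xyz": [0, 0, -0.0075], "grip": 255},
    {"rot": [0, 0, 0], "xyz": [0, 0, -0.00875], "grip": 255},
    {"rot": [0, 0, 0], "xyz": [0, 0, -0.01], "grip": 255}
  ]
}}

```text
clock: 9.5
tool_pos: [0.5401, 0.1219, 0.1619]
eef_rot: [0.05, 0.999, 0.0, 0.0]
contact_force: [-1.2, 0.3, 1.0]
opening: 0.007
finger_force: 0.7
```

Emit:
{"op": "carry_out", "data": {
  "plan": [
    {"rot": [0, 0, 0], "xyz": [0, 0, -0.00125], "grip": 255},
    {"rot": [0, 0, 0], "xyz": [0, 0, -0.0025], "grip": 255},
    {"rot": [0, 0, 0], "xyz": [0, 0, -0.00375], "grip": 255},
    {"rot": [0, 0, 0], "xyz": [0, 0, -0.005], "grip": 255},
    {"rot": [0, 0, 0], "xyz": [0, 0, -0.00625], "grip": 255},
    {"rot": [0, 0, 0], "xyz": [0, 0, -0.0075], "grip": 255},
    {"rot": [0, 0, 0], "xyz": [0, 0, -0.00875], "grip": 255},
    {"rot": [0, 0, 0], "xyz": [0, 0, -0.01], "grip": 255}
  ]
}}

```text
clock: 10.17
tool_pos: [0.5402, 0.122, 0.1719]
eef_rot: [0.05, 0.999, 0.0, 0.0]
contact_force: [0.4, -0.9, 0.9]
opening: 0.006
finger_force: 0.6
```

Emit:
{"op": "carry_out", "data": {
  "plan": [
    {"rot": [0, 0, 0], "xyz": [0, 0, -0.001], "grip": 255},
    {"rot": [0, 0, 0], "xyz": [0, 0, -0.002], "grip": 255},
    {"rot": [0, 0, 0], "xyz": [0, 0, -0.003], "grip": 255},
    {"rot": [0, 0, 0], "xyz": [0, 0, -0.004], "grip": 255},
    {"rot": [0, 0, 0], "xyz": [0, 0, -0.005], "grip": 255},
    {"rot": [0, 0, 0], "xyz": [0, 0, -0.006], "grip": 255},
    {"rot": [0, 0, 0], "xyz": [0, 0, -0.007], "grip": 255},
    {"rot": [0, 0, 0], "xyz": [0, 0, -0.008], "grip": 255}
  ]
}}

```text
clock: 10.83
tool_pos: [0.54, 0.122, 0.1798]
eef_rot: [0.05, 0.999, 0.0, -0.0]
contact_force: [1.0, 0.0, 0.6]
opening: 0.002
finger_force: 0.6
```

Emit:
{"op": "carry_out", "data": {
  "plan": [
    {"rot": [0, 0, 0], "xyz": [0, 0, -0.0006], "grip": 255},
    {"rot": [0, 0, 0], "xyz": [0, 0, -0.0012], "grip": 255},
    {"rot": [0, 0, 0], "xyz": [0, 0, -0.0018], "grip": 255},
    {"rot": [0, 0, 0], "xyz": [0, 0, -0.0024], "grip": 255},
    {"rot": [0, 0, 0], "xyz": [0, 0, -0.003], "grip": 255},
    {"rot": [0, 0, 0], "xyz": [0, 0, -0.0036], "grip": 255},
    {"rot": [0, 0, 0], "xyz": [0, 0, -0.0042], "grip": 255},
    {"rot": [0, 0, 0], "xyz": [0, 0, -0.0048], "grip": 255}
  ]
}}

```text
clock: 11.5
tool_pos: [0.54, 0.122, 0.1846]
eef_rot: [0.05, 0.999, 0.0, -0.0]
contact_force: [0.7, -0.8, 0.3]
opening: 0.005
finger_force: 0.6
```

Emit:
{"op": "carry_out", "data": {
  "plan": [
    {"rot": [0, 0, 0], "xyz": [0, 0, -0.0006], "grip": 255},
    {"rot": [0, 0, 0], "xyz": [0, 0, -0.0012], "grip": 255},
    {"rot": [0, 0, 0], "xyz": [0, 0, -0.0018], "grip": 255},
    {"rot": [0, 0, 0], "xyz": [0, 0, -0.0024], "grip": 255},
    {"rot": [0, 0, 0], "xyz": [0, 0, -0.003], "grip": 255},
    {"rot": [0, 0, 0], "xyz": [0, 0, -0.0036], "grip": 255},
    {"rot": [0, 0, 0], "xyz": [0, 0, -0.0042], "grip": 255},
    {"rot": [0, 0, 0], "xyz": [0, 0, -0.0048], "grip": 255}
  ]
}}

```text
clock: 12.17
tool_pos: [0.5399, 0.122, 0.1894]
eef_rot: [0.05, 0.999, 0.0, -0.0]
contact_force: [0.0, 0.3, 0.4]
opening: 0.002
finger_force: 0.1
```

Emit:
{"op": "carry_out", "data": {
  "plan": [
    {"rot": [0, 0, 0], "xyz": [0, 0, -0.0006], "grip": 255},
    {"rot": [0, 0, 0], "xyz": [0, 0, -0.0012], "grip": 255},
    {"rot": [0, 0, 0], "xyz": [0, 0, -0.0018], "grip": 255},
    {"rot": [0, 0, 0], "xyz": [0, 0, -0.0024], "grip": 255},
    {"rot": [0, 0, 0], "xyz": [0, 0, -0.003], "grip": 255},
    {"rot": [0, 0, 0], "xyz": [0, 0, -0.0036], "grip": 255},
    {"rot": [0, 0, 0], "xyz": [0, 0, -0.0042], "grip": 255},
    {"rot": [0, 0, 0], "xyz": [0, 0, -0.0048], "grip": 255}
  ]
}}

```text
clock: 12.83
tool_pos: [0.54, 0.122, 0.1942]
eef_rot: [0.05, 0.999, 0.0, -0.0]
contact_force: [0.6, -0.8, 0.4]
opening: 0.007
finger_force: 0.0
```

Finger force reached zero at about 0.19 m, which is the rest height. Now moving clear.

Emit:
{"op": "carry_out", "data": {
  "plan": [
    {"rot": [0, 0, 0], "xyz": [0, 0, -0.01], "grip": 255},
    {"rot": [0, 0, 0], "xyz": [0, 0, -0.025], "grip": 255},
    {"rot": [0, 0, 0], "xyz": [0, 0, -0.045], "grip": 255},
    {"rot": [0, 0, 0], "xyz": [0, 0, -0.07], "grip": 255},
    {"rot": [0, 0, 0], "xyz": [0, 0, -0.095], "grip": 255},
    {"rot": [0, 0, 0], "xyz": [0, 0, -0.115], "grip": 255},
    {"rot": [0, 0, 0], "xyz": [0.005, 0, -0.12], "grip": 255},
    {"rot": [0, 0, 0], "xyz": [0.005, 0, -0.12], "grip": 255}
  ]
}}

```text
clock: 13.5
tool_pos: [0.5349, 0.123, 0.316]
eef_rot: [0.05, 0.999, 0.001, 0.001]
contact_force: [-0.9, 0.7, -0.7]
opening: 0.006
finger_force: 0.0
```

```bash
python3 - <<'E'
from plant import r
import cv2
cv2.imwrite('pics/end.png',cv2.resize(r.snapshot('side')[130:330,140:450],None,fx=2.5,fy=2.5)[:,:,::-1])
E
```

```text
(no output)
```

View pics/end.png

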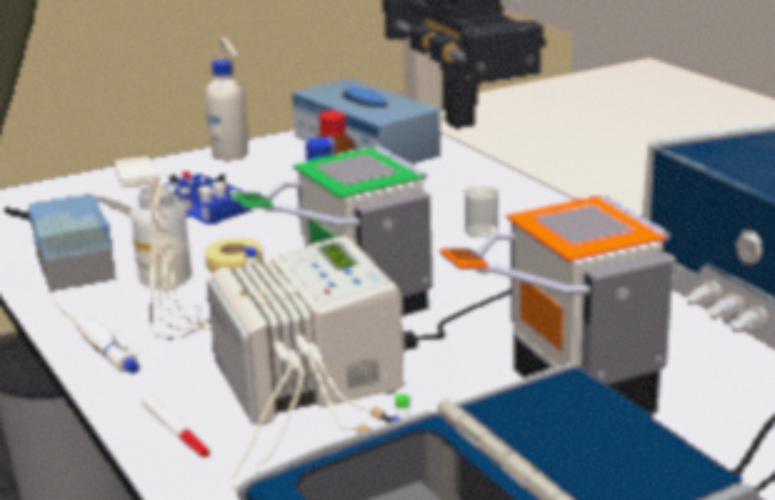

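Both lids are shut: orange at (588,228) and green at (360,170) in the crop. The orange pad is back at rest at (463,258), the gripper is clear, and nothing else appears moved.

```bash
python3 -c "
from plant import r
print(r.finish_job())"
```

```text
the job is handed in; nothing more can be done
None
```

The job is handed in at about 13.5 s: I pressed the orange lever fully down, held it about 3.5 s at roughly 19 N, then eased it up over about 4.5 s until the lid closed; the final picture shows both lids shut, the gripper clear and nothing else visibly moved.

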